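# Lock the rack lever through the guard window

## Task

One of the two rack-lock levers of the digestion block is still up. With a fingertip, reach down through the guard window above that lever, press it fully down so that it stays down, and draw back out clear, without ever touching the guard. Leave the other, already lowered lever untouched and do not disturb the bottle, beaker and jar standing around.

Things in the scene. Friction and masses are not known exactly. Their poses are not given: they have to be found in the camera images.
- guard: Fixed guard on the near side of the blue digestion block: level steel plate 150 (x) by 300 (y) by 4 mm, upper face 150 mm above the bench, walled all round (ends clear plastic), so its two windows are the only way in. Origin: on the bench under the machine's centre (machine 330 by 300 mm, turned up to 0.3 rad). x points to the machine's rear, y along the row of windows, z up.
- window_left (a point): Centre of the window at the guard's +y side, level with the plate's upper face, at x = -95, y = +75 mm of the guard; axes as the guard's. Both windows are 70 mm (x) by 90 mm (y), with 60 mm of plate between them. Behind the guard (x above -15 mm) the heater block is 130 mm high, with capped tube stubs up to 166 mm high in the row at x = 134 mm.
- window_right (a point): Centre of the window at the guard's -y side, level with the plate's upper face, at x = -95, y = -75 mm of the guard; same size and axes.
- raised_unit: Base plate and bearing of the lever that is still up at the start, under either window. Origin: inside the guard straight below the window's centre, 80 mm above the bench; axes as the guard's. The lever's pivot lies at x = 70, z = 20 mm, along y.
- raised_lever (a joint): Angle (rad) of the lever that is still up: 0 fully up, grows as it is pressed down, 0.45 at its stop (level, fully down). Starts between 0 and 0.12. It resists with a steady friction of about 5 N at the pad, has no spring and stays where it is left.
- raised_pad (a point): Centre of the upper face of the raised lever's white pad, 28 (x) by 40 (y) by 6 mm. Fully up it is about 138 mm above the bench (12 mm below the plate's upper face) and 10 mm behind (+x of) the window's centre; fully down it is 108 mm above the bench (42 mm below the plate's upper face), straight below the window's centre. It tilts with the lever.
- lowered_unit: Base plate and bearing of the other, identical lever, which is already down, under the other window. Origin: straight below that window's centre, 80 mm above the bench; axes as the guard's.
- lowered_lever (a joint): Angle (rad) of the other lever: already fully down (0.45) at the start. To be left untouched.
- lowered_pad (a point): Centre of the upper face of the lowered lever's white pad, 108 mm above the bench.
- reagent_bottle: Loose amber glass bottle with a white cap, 60 mm across, 145 mm high, standing beside the +y end of the machine. Origin: centre of its underside.
- beaker: Loose open glass beaker, 64 mm across, 85 mm high, beside the -y end of the machine. Origin: centre of its underside.
- sample_jar: Loose white jar with a grey lid, 48 mm across, 60 mm high, beside the -y end of the machine, behind the beaker. Origin: centre of its underside.

How it is judged:
On the way:
1. the raised lever is pressed fully down by the fingers (value of joint raised_lever above 0.41 rad and contact force between the fingers and raised_unit above 0.5 N), for 0.05 s.
At the end, for the whole second after the job is handed in: Both levers are fully down (each at 0.41 rad or more of 0.45, within about 3 mm at the pad) and the bottle, beaker and jar stand within 20 mm of where they were, and the fingers are back out of the window (grasp point over 170 mm above the bench or over 120 mm aside of both windows) (value of joint each of raised_lever, lowered_lever above 0.41 rad and not (distance of reagent_bottle from where it was at the start of the episode above 0.02 m) and not (distance of beaker from where it was at the start of the episode above 0.02 m) and not (distance of sample_jar from where it was at the start of the episode above 0.02 m) and (height (world z) of the grasp point above 0.17 m or (horizontal distance between the grasp point and window_left above 0.12 m and horizontal distance between the grasp point and window_right above 0.12 m))); the robot touches nothing.
It fails at once if the robot touches the guard (more than 0.3 N) (contact force between any of the fingers, the arm and guard above 0.3 N).
It fails at once if the already lowered lever is touched (more than 0.5 N) or raised (contact force between any of the fingers, the arm and lowered_unit above 0.5 N or value of joint lowered_lever below 0.38 rad).
It fails at once if the bottle, beaker or jar is moved by more than 20 mm, lifted or tipped over (distance of any of reagent_bottle, beaker, sample_jar from where it was at the start of the episode above 0.02 m or angle between any of reagent_bottle, beaker, sample_jar's own z axis and vertical above 0.3 rad).
It also fails if it takes over 32 s, if anything falls off the work surface, if the arm or the gripper's body presses on something with over 40 N, if the wrist force passes 120 N, or if a joint passes its speed limit or range.

## Robot

A 7-joint arm with a two-finger parallel gripper is mounted at the origin on the work surface. World frame = base frame: x ahead of the robot, y to its left, z up, the work surface at z = 0. Lengths are in m, angles in rad, forces in N, time in s.
With the tool pointing down it reaches from about 0.4 to 0.85 m from the base axis. Payload 10.4 kg.
Tool frame: the origin (TCP) lies between the finger pads; the fingertips stand 22 mm ahead of it and the grasp point (between the pads) lies 3 mm ahead of it; z points along the fingers, y is the line along which they close (so a half turn about z gives the same grasp; the last joint's range is limited). The gripper opens to 85 mm and grips with 20 to 120 N. Pads are 22 mm wide; open, the fingers measure 114 mm over their backs; the gripper's body (76 mm by 85 mm) begins 54 mm behind the grasp point. The pads swing forward as they close: fully open they stand 13 mm farther back than shut.
Start: joints at [-1.326, 0.332, -0.065, 1.46, 0.022, 1.35, -0.088], TCP at [0.165, 0.603, 0.253] pointing down, gripper open.
Joint ranges: [-2.6, 2.6], [-0.5, 2.12], [-1.47, 1.34], [0.16, 2.42], [-1.27, 4.41], [0.06, 2.06], [-2.6, 2.6]. Speed limits (rad/s): [2.22, 2.22, 2.79, 2.79, 3.14, 3.14, 3.14].

## Interface

Orientations are given as a unit quaternion [x, y, z, w].
In Python, from workcell import manip, camera, ticket, boxes_of, outline_of gives the robot as it stands.
- The arm moves only by the tool carry_out, never from a script. Its argument "deltas" is a list of rows, each a list of 5 numbers: the shift along the tool's x, y, z as a fraction of full scale, then the turn about the tool's z as a fraction of full scale, then the opening, from -1 (shut) to 1 (fully open), so that 0 is half open. In form: [[tx, ty, tz, spin, gripper], ...]. A call has 1 to 20 rows; each row is the pose to reach, as a shift and turn from the pose commanded when the call began, along the tool's axes at that moment; what a row does not reach only later rows make up. Full scale, the value 1, is 150 mm for a shift and 30 degrees for a turn. A row lasts 1/8 s, in which the tool goes at most 62.5 mm and 10.7 degrees, less where a joint would pass 70% of its speed; a pose out of reach is approached as far as the arm can. A call with a number of a shift or a turn outside -1 to 1 is refused whole. A call with a gripper value outside its range is refused whole. The fingers move at their own pace and stop on an object; "force" is the grip in N (left out, the last holds). Time passes only in rows, so rows that repeat a pose let the fingers close. It gives the time, the measured TCP pose, the force, the opening and the grip force at its end, in the units of the state.
- manip.get_obs(): the state, without advancing time (a new reading comes with each control period).
- camera(name): name is "scene" or "top"; returns a dict with "img" (480x640x3 uint8, red, green, blue), "depth" (480x640 float32, m along the optical axis (not along the pixel's ray), 0 where there is no reading), "vertical_fov" (degrees; the focal length in pixels is half the picture's height over the tangent of half this angle, whatever the lens; pixels are square), "cx", "cy" (the principal point, pixels), "R" (3x3) and "t" (3): a world point X has camera coordinates R X + t. Camera axes: x right, y down, z forward; pixel columns grow to the right and rows downward; lengths in m; the calibration is good to about 2 mm. A picture is of the moment at which its call begins.
- ticket.hand_in(): hands the job in; it is judged then, once.
Trained networks look in a picture, given as the dict that the camera call returned (one of the last four; its "shot" number tells which), for a name from the list of things; names that differ only in an ending like _2 or _b are one class to them, and where a whole thing is asked for, a point or a joint stands for the part that bears it (a point fixed in the world has none). Each returns a list of dicts, best first, with "conf" (0 to 1); they miss things now and then, are a little off and sometimes report something else, mostly with a low value. They report only what shows in the picture. A call takes as long as a camera call.
- boxes_of(query, picture): "position" ([x, y, z] in m, in world coordinates, good to about 4 mm: the middle of the surface that is visible of it).
- outline_of(query, picture): "region" (480x640 bool, what is visible of it).
The state is a dict: "clock": time; "joint_pos": joint angles; "joint_velocities": joint speeds; "tau": joint torques, N m; "position": TCP position; "ee_rot": TCP orientation; "ft_force": force on the tool from outside, world axes, zero at the start; "torque": the same for the moment, N m; "grip_width": opening from 0.0 (shut) to 1.0 (fully open); "grasp_force": force on a finger pad.
Only numpy, scipy, OpenCV 4.12 (cv2) and the standard library are available. Lean on these libraries where they do the work, as an engineer would, in place of code of your own. Each camera call takes 0.05 s, during which the arm holds its last target. There are 200 camera calls.

## Working session

There is one attempt and no reset: what is moved stays moved. The work goes in short steps, Python scripts to look and compute and a tool call to move; the robot and the scene stay as the last step left them, time stands still between calls to the robot, and variables do not carry over. Pictures are saved under pics/ and viewed, at most 10 in all, crops included, and the job is handed in when it is done.

Besides the shell and the picture viewer there is one more tool, called after "Request:" in YAML: its name, and indented under it one key for each argument. carry_out: Moves the arm, as the interface text tells. Its arguments: {"type":"object","properties":{"deltas":{"type":"array","items":{"type":"array","items":{"type":"number"}}},"force":{"type":"number"}},"required":["deltas"]}

```bash
mkdir -p pics
cat > h.py <<'E'
import numpy as np, cv2
from workcell import manip, camera, ticket, boxes_of, outline_of
def pts(c):
    f=240/np.tan(np.radians(c["vertical_fov"])/2); v,u=np.mgrid[0:480,0:640]; d=c["depth"]
    P=np.stack([(u-c["cx"])/f*d,(v-c["cy"])/f*d,d],-1)
    return (P-c["t"])@c["R"]
def proj(c,X):
    f=240/np.tan(np.radians(c["vertical_fov"])/2); p=np.asarray(X)@c["R"].T+c["t"]
    return p[...,:2]/p[...,2:]*f+[c["cx"],c["cy"]]
E
python3 - <<'E'
from h import *
o=manip.get_obs(); print(o)
for n in("top","scene"):
    c=camera(n); cv2.imwrite(f"pics/{n}0.png",c["img"][...,::-1])
    print(n,"cam pos",-c["R"].T@c["t"])
    for q in["guard","raised_unit","raised_pad","raised_lever","lowered_unit","lowered_pad","window_left","reagent_bottle","beaker","sample_jar"]:
        print(q,[(np.round(b["position"],3),round(b["conf"],2)) for b in boxes_of(q,c)[:3]])
    P=pts(c); m=(abs(P[...,2]-.15)<.004)&(c["depth"]>0)&(P[...,0]>.3)
    print(m.sum(), np.round(P[m].mean(0),3), cv2.minAreaRect((P[m][:,:2]*1000).astype(np.float32)))
E
```

```text
{'clock': 0.0, 'joint_pos': array([-1.32559188,  0.33289043, -0.06471698,  1.46091885,  0.02162541,
        1.34992054, -0.08849916]), 'joint_velocities': array([ 7.19714280e-04, -8.59434934e-05, -9.48946674e-05, -3.69905492e-04,
        3.26029359e-04,  2.43541947e-04, -2.36473894e-04]), 'tau': array([-2.41664375e-04, -6.25425982e+01,  4.91106219e-02, -3.91618860e+01,
        1.61394873e-02,  9.49028326e-03,  4.81498489e-05]), 'position': array([0.16529576, 0.60239167, 0.25251511]), 'ee_rot': array([ 1.33481102e-01,  9.91051097e-01, -7.18311544e-04, -5.34749607e-05]), 'ft_force': array([0.23347733, 0.51564756, 0.24424321]), 'torque': array([-0.04465607, -0.01813157,  0.00182735]), 'grasp_force': 0.0, 'grip_width': 1.0040392509517206}
top cam pos [0.50634553 0.06464669 1.41297925]
guard [(array([ 0.528, -0.143,  0.152]), 0.77)]
raised_unit [(array([ 0.545, -0.212,  0.08 ]), 0.96)]
raised_pad [(array([ 0.549, -0.217,  0.132]), 0.81)]
raised_lever [(array([ 0.551, -0.21 ,  0.132]), 0.77), (array([ 0.542, -0.208,  0.082]), 0.43)]
lowered_unit [(array([ 0.511, -0.065,  0.086]), 0.72)]
lo
[... 445 characters left out ...]
, 0.79)]
raised_unit [(array([ 0.544, -0.209,  0.132]), 0.62)]
raised_pad [(array([ 0.546, -0.213,  0.132]), 0.69)]
raised_lever [(array([ 0.544, -0.213,  0.132]), 0.63), (array([ 0.549, -0.152,  0.148]), 0.48)]
lowered_unit [(array([ 0.504, -0.072,  0.108]), 0.62)]
lowered_pad [(array([ 0.499, -0.068,  0.106]), 0.7)]
window_left [(array([ 0.552, -0.15 ,  0.146]), 0.77)]
reagent_bottle [(array([0.492, 0.054, 0.097]), 0.61)]
beaker [(array([ 0.558, -0.372,  0.053]), 0.66), (array([ 0.502, -0.069,  0.106]), 0.49)]
sample_jar [(array([ 0.677, -0.347,  0.062]), 0.75)]
11152 [ 0.539 -0.149  0.149] ((597.476806640625, -88.99197387695312), (313.6784973144531, 372.9231262207031), 13.286421775817871)
```

View pics/top0.png

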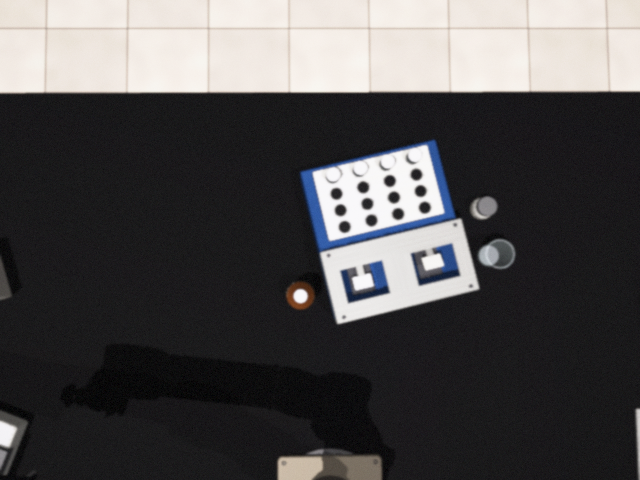

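View pics/scene0.png

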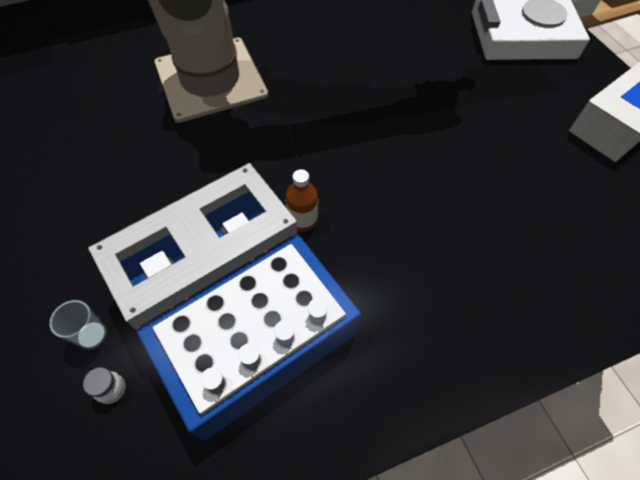

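The right-hand lever (top view about (432,262)) is the raised one. The left lever (362,282) is already down. The machine's yaw is about +0.23 rad. Next I'll fit the plate and its window holes.

```bash
cat > fit.py <<'E'
from h import *
def fit(n):
    c=camera(n); P=pts(c); m=((abs(P[...,2]-.15)<.006)&(c["depth"]>0)).astype(np.uint8)
    k,l,s,_=cv2.connectedComponentsWithStats(m); i=1+np.argmax(s[1:,4]); m=(l==i)
    p=(P[m][:,:2]*1000).astype(np.float32); r=cv2.minAreaRect(p); B=cv2.boxPoints(r)
    print(n,"plate",r)
    cs,h=cv2.findContours(m.astype(np.uint8),cv2.RETR_CCOMP,cv2.CHAIN_APPROX_NONE)
    f=240/np.tan(np.radians(c["vertical_fov"])/2); cam=-c["R"].T@c["t"]
    for q,hh in zip(cs,h[0]):
        if hh[3]>=0 and len(q)>40:
            uv=q[:,0].astype(float); d=np.c_[(uv-[c["cx"],c["cy"]])/f,np.ones(len(uv))]@c["R"]
            X=cam+d*((.15-cam[2])/d[:,2])[:,None]
            print(" hole",cv2.minAreaRect((X[:,:2]*1000).astype(np.float32)))
    return c
if __name__=="__main__":
    fit("top");fit("scene")
E
python3 fit.py
```

```text
top plate ((525.7991333007812, -143.05177307128906), (150.38714599609375, 301.2409973144531), 13.127591133117676)
 hole ((504.2021179199219, -70.87542724609375), (75.2284164428711, 96.50692749023438), 11.986333847045898)
 hole ((538.9793701171875, -216.44662475585938), (75.36463928222656, 93.57128143310547), 13.371034622192383)
scene plate ((527.9165649414062, -142.6135711669922), (153.1754913330078, 300.36767578125), 13.242441177368164)
 hole ((541.24462890625, -216.4696044921875), (71.38502502441406, 91.85295867919922), 13.208930015563965)
 hole ((507.6211242675781, -70.75233459472656), (70.48516082763672, 92.41619110107422), 13.375528335571289)
```

Request:
carry_out:
  deltas:
    - [-0.3,0,0,0,-1]
    - [-0.6,0,0,-0.3,-1]
    - [-1,-0.3,-0.1,-0.6,-1]
    - [-1,-0.7,-0.1,-0.9,-1]
    - [-1,-1,-0.1,-0.95,-1]
    - [-1,-1,-0.1,-0.95,-1]

```text
clock: 1.95
position: [0.2705, 0.4154, 0.2688]
ee_rot: [-0.113, 0.994, 0.0, 0.0]
ft_force: [-0.8, 0.8, 1.2]
grip_width: -0.002
grasp_force: 0.0
```

Request:
carry_out:
  deltas:
    - [-0.3,-0.2,0,0,-1]
    - [-0.6,-0.5,0,0,-1]
    - [-0.8,-0.8,0,0,-1]
    - [-0.8,-1,0,0,-1]

```text
clock: 2.45
position: [0.424, 0.2978, 0.2681]
ee_rot: [-0.113, 0.994, -0.0, 0.0]
ft_force: [0.1, -0.2, 0.3]
grip_width: 0.003
grasp_force: 0.0
```

Request:
carry_out:
  deltas:
    - [0,-0.3,0,0,-1]
    - [0,-0.6,0,0,-1]
    - [0,-0.9,0,0,-1]
    - [0,-1,0,0,-1]

```text
clock: 2.95
position: [0.4565, 0.1514, 0.2686]
ee_rot: [-0.113, 0.994, -0.0, 0.0]
ft_force: [-0.4, 0.4, 0.5]
grip_width: 0.001
grasp_force: 0.0
```

Request:
carry_out:
  deltas:
    - [0,-0.3,0,0,-1]
    - [0,-0.6,0,0,-1]
    - [0,-0.9,0,0,-1]
    - [0,-1,0,0,-1]

```text
clock: 3.45
position: [0.4904, 0.0058, 0.2685]
ee_rot: [-0.113, 0.994, -0.0, 0.0]
ft_force: [-0.3, 0.6, -0.2]
grip_width: -0.002
grasp_force: 0.0
```

Request:
carry_out:
  deltas:
    - [0,-0.3,0,0,-1]
    - [0,-0.6,0,0,-1]
    - [0,-0.9,0,0,-1]
    - [0,-1,0,0,-1]
    - [0,-1,0,0,-1]
    - [0,-1,0,0,-1]

```text
clock: 4.2
position: [0.5241, -0.1364, 0.2681]
ee_rot: [-0.116, 0.993, 0.0, -0.0]
ft_force: [0.0, -0.6, 0.3]
grip_width: -0.0
grasp_force: 0.0
```

Request:
carry_out:
  deltas:
    - [0,-0.3,0,0,-1]
    - [0,-0.55,0,0,-1]
    - [0,-0.55,0.2,0,-1]
    - [0,-0.55,0.3,0,-1]
    - [0,-0.55,0.3,0,-1]

```text
clock: 4.82
position: [0.5424, -0.2171, 0.2224]
ee_rot: [-0.116, 0.993, 0.001, -0.001]
ft_force: [0.0, 0.3, -0.5]
grip_width: 0.005
grasp_force: 0.0
```

Run:
```python
from h import *
o=manip.get_obs(); p=o["position"]; print(p,o["ee_rot"],o["joint_pos"])
W=np.array([.540,-.217]);a=.2305;ux=np.array([np.cos(a),np.sin(a)]);uy=np.array([-ux[1],ux[0]])
print("tip in window frame mm",1e3*(p[:2]-W)@ux,1e3*(p[:2]-W)@uy)
out=[]
for n in("scene","top"):
    c=camera(n); im=c["img"].copy()
    X=[np.r_[W+sx*.035*ux+sy*.045*uy,.15] for sx,sy in((1,1),(1,-1),(-1,-1),(-1,1))]
    uv=proj(c,np.array(X)); t=proj(c,p-[0,0,.022])
    im=cv2.resize(im,None,fx=4,fy=4); cv2.polylines(im,[(uv*4+2).astype(int)],True,(255,0,0),1); cv2.circle(im,tuple((t*4+2).astype(int)),4,(0,255,0),-1)
    m=(uv.mean(0)*4).astype(int); out.append(im[max(m[1]-260,0):m[1]+260,max(m[0]-195,0):m[0]+195][:520,:390])
cv2.imwrite("pics/near.png",np.hstack(out)[...,::-1])
```

```text
[ 0.54236023 -0.21708153  0.2224144 ] [-1.15623492e-01  9.93292488e-01  6.96628832e-04 -8.69919377e-04] [-0.20843331  0.29094765  0.61985653  1.64375749 -0.17601539  1.26548139
  2.24761268]
tip in window frame mm 2.279181030967364 -0.618603011657234
```

View pics/near.png

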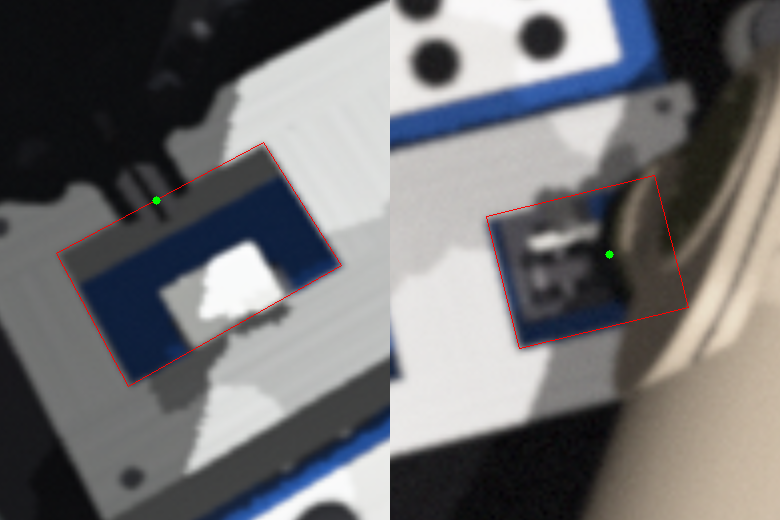

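The scene crop shows the window outline matching the image, with the closed fingertip at (156,200) above the window and the white pad below it. I'll descend now.

Request:
carry_out:
  deltas:
    - [0,0,0.15,0,-1]
    - [0,0,0.3,0,-1]
    - [0,0,0.38,0,-1]
    - [0,0,0.44,0,-1]
    - [0,0,0.48,0,-1]
    - [0,0,0.5,0,-1]
    - [0,0,0.5,0,-1]

```text
clock: 5.8
position: [0.5427, -0.2191, 0.1487]
ee_rot: [-0.114, 0.993, -0.0, 0.0]
ft_force: [-0.2, -0.5, 1.0]
grip_width: -0.0
grasp_force: 0.6
```

Request:
carry_out:
  deltas:
    - [0,0.01,0.04,0,-1]
    - [0,0.01,0.07,0,-1]
    - [0,0.01,0.09,0,-1]
    - [0,0.01,0.1,0,-1]
    - [0,0.01,0.11,0,-1]
    - [0,0.01,0.11,0,-1]

```text
clock: 6.55
position: [0.5423, -0.2174, 0.1317]
ee_rot: [-0.115, 0.993, -0.0, 0.0]
ft_force: [-0.9, -1.8, 2.6]
grip_width: -0.001
grasp_force: 1.1
```

Request:
carry_out:
  deltas:
    - [0,0,0.015,0,-1]
    - [0,0,0.025,0,-1]
    - [0,0,0.035,0,-1]
    - [0,0,0.035,0,-1]

```text
clock: 7.05
position: [0.5424, -0.2177, 0.1294]
ee_rot: [-0.114, 0.993, 0.001, 0.001]
ft_force: [-14.5, 3.9, 34.5]
grip_width: -0.001
grasp_force: 17.4
```

The force jumped to about 35 N with the tip at about 107 mm, so the lever is on its stop. Drawing out.

Request:
carry_out:
  deltas:
    - [0,0,-0.05,0,-1]
    - [0,0,-0.2,0,-1]
    - [0,0,-0.45,0,-1]
    - [0,0,-0.75,0,-1]
    - [0,0,-0.9,0,-1]
    - [0,0,-0.9,0,-1]
    - [0,0,-0.9,0,-1]
    - [0,0,-0.9,0,-1]

```text
clock: 8.05
position: [0.5418, -0.217, 0.2602]
ee_rot: [-0.115, 0.993, 0.0, -0.001]
ft_force: [0.5, -0.5, -0.7]
grip_width: 0.004
grasp_force: 0.0
```

Run:
```python
from h import *
for n in("scene","top"):
    c=camera(n)
    for q in["raised_pad","lowered_pad","reagent_bottle","beaker","sample_jar"]:
        print(n,q,[(np.round(b["position"],3),round(b["conf"],2)) for b in boxes_of(q,c)[:2]])
    if n=="scene":
        P=pts(c);a=.2305;R=np.array([[np.cos(a),np.sin(a)],[-np.sin(a),np.cos(a)]])
        for w in([.54,-.217],[.506,-.071]):
            L=(P[...,:2]-w)@R.T
            m=(abs(L[...,0])<.012)&(abs(L[...,1])<.016)&(P[...,2]<.145)&(P[...,2]>.09)
            print(m.sum(),np.percentile(P[m][:,2],[10,50,90]))
```

```text
scene raised_pad [(array([ 0.535, -0.215,  0.109]), 0.78)]
scene lowered_pad [(array([ 0.501, -0.07 ,  0.108]), 0.66)]
scene reagent_bottle [(array([0.492, 0.056, 0.096]), 0.63)]
scene beaker [(array([ 0.559, -0.37 ,  0.056]), 0.93), (array([0.493, 0.053, 0.094]), 0.7)]
scene sample_jar [(array([ 0.674, -0.351,  0.06 ]), 0.61)]
216 [0.1058907  0.10750564 0.10889151]
181 [0.10588246 0.10752798 0.10899432]
top raised_pad [(array([ 0.675, -0.345,  0.059]), 0.6)]
top lowered_pad [(array([ 0.509, -0.066,  0.11 ]), 0.67)]
top reagent_bottle [(array([0.479, 0.058, 0.102]), 0.87)]
top beaker []
top sample_jar [(array([ 0.679, -0.347,  0.061]), 0.85), (array([ 0.51 , -0.068,  0.108]), 0.64)]
```

Both pads are level at 107.5 mm and nothing else has moved.

```bash
python3 -c "
from workcell import ticket; print(ticket.hand_in())"
```

```text
the job is handed in; nothing more can be done
None
```

I pressed the raised (right-hand) lever down to its stop and drew the fingertip back out. Both pads then measured level at 107.5 mm, the bottle, beaker and jar had not moved, and I handed the job in after about 8 s; no verdict came back.

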